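# Release the ratchet clamp and push its jaw open

### The arm

A 6-joint arm with a two-finger parallel gripper is mounted at the origin on a cart in front of the work surface, level with it; the furniture and walls round the work are solid. World frame = base frame: x ahead of the robot, y to its left, z up, the work surface at z = 0. Lengths are in mm, angles in rad, forces in N, time in s.
With the tool pointing down it reaches from about 350 to 975 mm from the base axis. Payload 7.1 kg.
Tool frame: the origin (TCP) lies at the very end of the fingers, on their centre line; the grasp point (between the pads) lies 19 mm behind it (ctrl.pinch_z is the z of the grasp point in the tool frame, in mm); z points along the fingers, y is the direction in which the jaws open and shut (so a half turn about z gives the same grasp; the last joint's range is limited). The gripper opens to 88 mm and grips with 3 to 60 N. Pads are 20 mm wide; open, the fingers measure 115 mm over their backs; the gripper's body (75 mm by 178 mm) begins 61 mm behind the grasp point.
Start: joints at [-1.368, 0.423, 1.63, -0, 1.089, -0.019], TCP at [137.511, -609.668, 195.275] pointing down, gripper open.
Joint ranges: [-3, 3], [-0.9, 2.11], [0.09, 2.58], [-1.31, 4.45], [0.11, 2.69], [-2.54, 2.54]. Speed limits (rad/s): [2.39, 2.39, 3.01, 3.14, 3.14, 3.14].

### API

Orientations are given as a rotation vector (axis times angle).
In Python, from workcell import get_obs, optics, ctrl gives the robot as it stands.
- The arm moves only by the shell command python3 -m jog 'ROWS'. ROWS is a JSON object of lists of equal length, an entry for each row: "delta_rot": the turn, a rotation vector about the tool's x, y, z in rad, a list of three; "translation": the shift along the tool's x, y, z in mm, a list of three; "hand": the opening, from -1 (shut) to 1 (fully open). In form: {"delta_rot": [[rx, ry, rz], ...], "translation": [[x, y, z], ...], "hand": [hand, ...]}. A call has 1 to 5 rows; each row is the pose to reach, as a shift and turn from the pose commanded when the call began, along the tool's axes at that moment; what a row does not reach only later rows make up. A row lasts 1/10 s, in which the tool goes at most 50 mm and 8.59 degrees, less where a joint would pass 70% of its speed; a pose out of reach is approached as far as the arm can. A call with a gripper value outside its range is refused whole. The fingers move at their own pace and stop on an object; the grip force is fixed at half the most. Time passes only in rows, so rows that repeat a pose let the fingers close. It gives the time, the measured TCP pose, the force and the opening at its end, in the units of the state.
- get_obs(): the state, without advancing time (a new reading comes with each control period).
- optics.get_image(name): name is "side" or "top" or "wrist"; returns the picture (384x512x3 uint8, red, green, blue); there is no depth.
- optics.calibration(name): a dict with "intrinsics" (3x3 intrinsics, pixels), "cam_to_world" (4x4, takes a point from camera to world coordinates). Camera axes: x right, y up, looking along -z (the intrinsics and any distortion apply to the point x, -y, -z); pixel columns grow to the right and rows downward; lengths in mm; the calibration is good to about 2 mm. The wrist camera is an equidistant fisheye: a pixel r from the principal point sees the ray r / f radians off the axis. A picture is of the moment at which its call begins: read the wrist's pose just before it. calibration takes no time and is no camera call; for the wrist camera it gives the pose at the moment of the call.
- ctrl.close_job(): hands the job in, once; it reports no verdict.
The state is a dict: "t": time; "qpos": joint angles; "qvel": joint speeds; "joint_torque": joint torques, N m; "ee_pos": TCP position; "orientation": TCP orientation; "ft_force": force on the tool from outside, world axes, zero at the start; "moment": the same for the moment, N m; "width": finger opening in mm.
Only numpy, scipy, OpenCV 4.12 (cv2) and the standard library are available. Lean on these libraries where they do the work, as an engineer would, in place of code of your own. Each camera call takes 0.05 s, during which the arm holds its last target. There are 200 camera calls.

### The job

Open the ratchet bar clamp on the goldsmith's bench to free the white soldering block: press the green release paddle all the way down, then push the blue sliding jaw by its upright post along the bar, away from the block, right up to the end stop. Only press and push, lift nothing: leave the white block lying where it is on the clamp's bed, and leave the other things on the bench undisturbed.

Things in the scene. Friction and masses are not known exactly. Their poses are not given: they have to be found in the camera images.
- clamp: Ratchet bar clamp screwed to the bench, 70 (x) x 224 (y) x 95 mm tall: dark base plate, toothed steel bar, blue jaws. Never moves; place and yaw (-0.1 to 0.45 rad) vary. Origin: centre of its underside; z up, y along the bar from the fixed jaw (top 52 mm above the bench) to the end stop, a 42 mm tall block whose inner face is at y = 93 mm. Paddle on its -x side, toward the robot.
- jaw (a joint): Travel of the sliding jaw along the clamp's +y, m: 0 = closed on the block (starts within 1 mm of it), 0.079 = against the end stop. With the release up the rack locks it (about 2 mm of play); once released it slides against about 3 N of friction and stays where it is left.
- release (a joint): Angle of the release rocker, which rides on the sliding jaw, rad: 0 = up, pawl in the rack (starts 0 to 0.04); 0.34 = paddle fully down, at its stop. The pawl is clear of the rack above about 0.25. Takes about 3 N on the paddle, has no spring and stays down when let go.
- paddle_top (a point): Centre of the top of the green paddle, about 46 mm above the bench when up, on the -x side of the sliding jaw. The paddle measures 34 mm (clamp's x) by 30 mm (clamp's y); its centre goes down about 13 mm. Nothing above it; the post's nearest edge is 40 mm farther toward the clamp's +x.
- post_face (a point): Point on the face of the sliding jaw's upright blue post that looks at the fixed jaw (clamp's -y), 80 mm above the bench. Post: 36 mm wide (clamp's x), 14 mm thick (toward +y from here), top 95 mm above the bench. Push here toward the clamp's +y. The white block below reaches 47 mm above the bench, so a fingertip can stand over it at 60 to 70 mm.
- soldering_block: White magnesia soldering block, 41 x 67 x 27 mm, 0.12 kg, loose, lying on the clamp's bed (20 mm above the bench) between the jaws, its 67 mm along the clamp's x. Origin at the centre of its underside, z up.
- salve_pot: Round salve pot with a white lid, 64 mm across, 56 mm tall, loose, at the back of the bench. Origin at the centre of its underside.
- ring_box: Small white cardboard box with a dark dot, 45 x 48 x 64 mm, loose, at the back left. Origin at the centre of its underside.
- charcoal: Dark brown charcoal block, 35 x 47 x 35 mm, loose, in front of the clamp. Origin at the centre of its underside.
- small_tin: Flat round tin, 39 mm across, 13 mm tall, loose, in front of the clamp. Origin at the centre of its underside.
- bur_stand: White stand with upright steel burs, 24 x 44 x 38 mm, loose, left of the clamp. Origin at the centre of its underside.
Mind the look-alikes: they are no part of the job. There is more than one size of the soldering_block; the job needs the smaller.

How it is judged:
By the outcome, as a careful person would: the job done as asked, in the order asked, and still so for the second after the job is handed in, with the robot touching nothing.
It also fails if it takes over 38 s, if anything falls off the work surface, if the arm or the gripper's body presses on something with over 40 N, if the wrist force passes 120 N, or if a joint passes its speed limit or range.

## Working session

There is one attempt and no reset: what is moved stays moved. The work goes in short steps, Python scripts to look and compute and a shell command to move; the robot and the scene stay as the last step left them, time stands still between calls to the robot, and variables do not carry over. Pictures are saved under pics/ and viewed, about 8 in all and at most 12, crops included, and the job is handed in when it is done.

```bash
mkdir -p pics; python3 - <<'E'
from workcell import get_obs, optics, ctrl
import cv2,numpy as np
for n in ("top","side"):
    im=optics.get_image(n); cv2.imwrite(f"pics/{n}0.png",im[:,:,::-1])
    c=optics.calibration(n); np.savez(f"{n}.npz",K=c["intrinsics"],T=c["cam_to_world"]); print(n,{k:(np.round(v,3).tolist() if not isinstance(v,str) else v) for k,v in c.items()})
print(get_obs())
E
```

```text
top {'intrinsics': [[354.025, 0.0, 255.088], [0.0, 354.025, 194.808], [0.0, 0.0, 1.0]], 'cam_to_world': [[0.067, 0.971, -0.23, 251.76], [-0.998, 0.066, -0.014, 256.03], [0.002, 0.23, 0.973, 913.946], [0.0, 0.0, 0.0, 1.0]]}
side {'intrinsics': [[396.504, 0.0, 259.472], [0.0, 396.504, 191.704], [0.0, 0.0, 1.0]], 'cam_to_world': [[-0.88, 0.269, -0.393, 94.951], [-0.476, -0.517, 0.712, 866.475], [-0.011, 0.813, 0.582, 583.449], [0.0, 0.0, 0.0, 1.0]]}
{'t': 0.1, 'qpos': array([-1.36799905e+00,  4.23774742e-01,  1.63057766e+00, -1.71618523e-05,
        1.08860224e+00, -1.90071153e-02]), 'qvel': array([ 0.00031076, -0.00092927, -0.00087866,  0.00098485,  0.00141797,
       -0.00306471]), 'joint_torque': array([-6.27737918e-04, -5.45615458e+01, -2.74323767e+01,  6.44977251e-02,
        1.88694312e-02, -2.60114933e-05]), 'ee_pos': array([ 137.40406538, -609.17197977,  194.58712378]), 'orientation': array([-3.12094484e+00, -3.47558253e-01,  2.20004588e-04]), 'ft_force': array([ 0.09722133,  0.48184707, -0.42414919]), 'moment': array([-0.00704594, -0.03352486, -0.00290297]), 'width': 87.53788959513258}
```

View pics/top0.png

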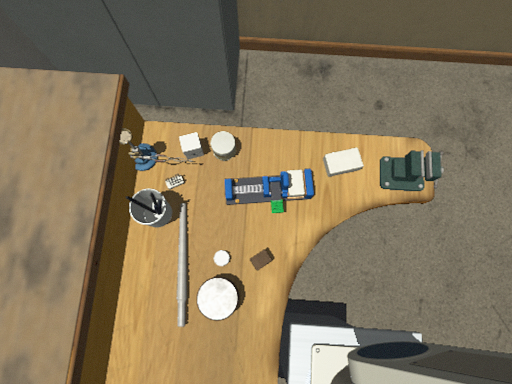

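View pics/side0.png

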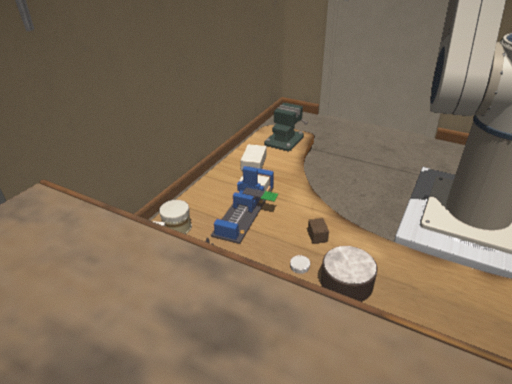

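The top view shows the clamp at about (268,187): fixed jaw at the right (307,184), end stop at the left (229,190), green paddle at (278,206). There are two white blocks. The one at (296,184) lies between the jaws and is the smaller, so it is the one for the job. The larger one at (343,161) is loose on the bench. I'll confirm this in an enlarged crop.

```bash
python3 - <<'E'
import cv2
a=cv2.imread("pics/top0.png")[140:230,215:375]; cv2.imwrite("pics/c1.png",cv2.resize(a,None,fx=5,fy=5,interpolation=cv2.INTER_CUBIC))
E
```

```text
(no output)
```

View pics/c1.png

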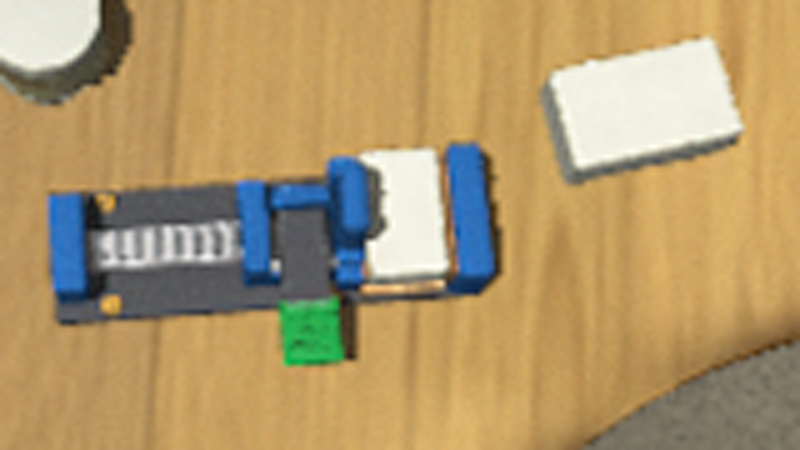

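The crop confirms it: the small block at crop (405,215) is in the clamp and the larger look-alike at (650,110) is on the bench. The paddle centre is at crop (312,331) and the post top at about (348,195).

```bash
cat > h.py <<'E'
import numpy as np
def P(u,v,z,n="top"):
    d=np.load(n+".npz"); K,T=d["K"],d["T"]
    r=T[:3,:3]@np.array([(u-K[0,2])/K[0,0],-(v-K[1,2])/K[1,1],-1]); return T[:3,3]+r*(z-T[2,3])/r[2]
E
python3 - <<'E'
from h import *
from workcell import get_obs
from scipy.spatial.transform import Rotation as R
f=lambda u,v,z:P(215+u/5,140+v/5,z)
for n,u,v,z in [("stopTL",52,195,42),("stopTR",83,195,42),("stopBL",57,300,42),("stopBR",87,297,42),("fixTL",447,147,52),("fixTR",480,145,52),("fixBR",494,278,52),("fixBL",457,280,52),("pad",312,331,46),("padTL",281,304,46),("padTR",340,297,46),("padBR",345,360,46),("padBL",285,365,46),("postTL",330,160,95),("postTR",366,160,95),("postBR",368,224,95),("postBL",335,224,95)]: print(n,f(u,v,z).round(1))
o=get_obs();print(R.from_rotvec(o['orientation']).as_matrix().round(3))
E
```

```text
stopTL [493.8 346.7  42. ]
stopTR [494.9 330.9  42. ]
stopBL [439.2 339.4  42. ]
stopBR [441.7 324.5  42. ]
fixTL [529.9 147.3  52. ]
fixTR [532.2 130.5  52. ]
fixBR [463.  121.4  52. ]
fixBL [460.8 139.8  52. ]
pad [431.1 210.5  46. ]
padTL [443.9 226.7  46. ]
padTR [449.5 197.4  46. ]
padBR [417.5 193.3  46. ]
padBL [413. 223.  46.]
postTL [505.7 208.8  95. ]
postTR [506.8 191.5  95. ]
postBR [475.  189.1  95. ]
postBL [473.9 204.8  95. ]
[[ 0.976  0.22  -0.   ]
 [ 0.22  -0.975  0.001]
 [ 0.    -0.001 -1.   ]]
```

Clamp yaw is about 0.144, paddle centre about (431,210), post face about (490,190). I'm shutting the fingers, aligning the tool with the clamp, and swinging over by way of a waypoint in front.

```bash
python3 -m jog '{"delta_rot":[[0,0,0.079],[0,0,0.079],[0,0,0.079],[0,0,0.079],[0,0,0.079]],"translation":[[40,-28,-10],[77,-56,-20],[115,-85,-20],[154,-113,-20],[192,-141,-20]],"hand":[-1,-1,-1,-1,-1]}'
```

```text
t: 0.6
ee_pos: [294.6, -428.2, 215.1]
orientation: [-3.133, -0.223, 0.0]
ft_force: [0.7, -0.7, 0.2]
width: 51.5
```

```bash
python3 -m jog '{"delta_rot":[[0,0,0],[0,0,0],[0,0,0],[0,0,0],[0,0,0]],"translation":[[34,-34,0],[68,-68,0],[102,-102,0],[136,-136,0],[170,-170,0]],"hand":[-1,-1,-1,-1,-1]}'; python3 -m jog '{"delta_rot":[[0,0,0],[0,0,0],[0,0,0],[0,0,0],[0,0,0]],"translation":[[0,-45,0],[0,-90,0],[0,-135,0],[0,-180,0],[0,-225,0]],"hand":[-1,-1,-1,-1,-1]}'
```

```text
t: 1.1
ee_pos: [438.6, -235.6, 215.2]
orientation: [-3.134, -0.224, 0.0]
ft_force: [0.7, -0.3, -0.1]
width: 11.0
t: 1.6
ee_pos: [405.1, -13.1, 215.2]
orientation: [-3.134, -0.223, 0.0]
ft_force: [0.9, 0.2, 0.1]
width: 0.8
```

```bash
python3 -m jog '{"delta_rot":[[0,0,0],[0,0,0],[0,0,0],[0,0,0],[0,0,0]],"translation":[[11,-43,0],[22,-86,0],[33,-129,10],[44,-172,20],[55,-217,40]],"hand":[-1,-1,-1,-1,-1]}'; python3 -m jog '{"delta_rot":[[0,0,0],[0,0,0],[0,0,0]],"translation":[[0,0,40],[0,0,75],[0,0,75]],"hand":[-1,-1,-1]}'
python3 - <<'E'
from workcell import get_obs, optics
import cv2,numpy as np
print(get_obs()['ee_pos'])
a=optics.get_image("wrist");b=optics.get_image("top")
cv2.imwrite("pics/w1.png",a[:,:,::-1])
cv2.imwrite("pics/t1.png",cv2.resize(b[140:230,215:375,::-1],None,fx=5,fy=5,interpolation=cv2.INTER_CUBIC))
E
```

```text
t: 2.1
ee_pos: [430.0, 209.7, 175.9]
orientation: [-3.133, -0.224, -0.004]
ft_force: [0.8, -0.5, 0.2]
width: 0.5
t: 2.4
ee_pos: [425.7, 206.4, 96.6]
orientation: [3.13, 0.226, -0.013]
ft_force: [-0.7, 0.2, -0.5]
width: 0.5
[425.73743425 206.39042237  96.64641886]
```

View pics/w1.png

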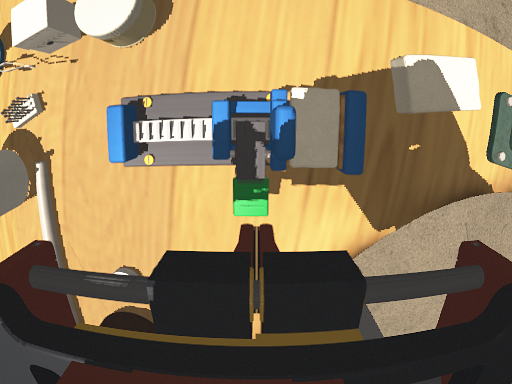

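The wrist view shows the paddle at (251,197), with the closed fingertips just in front at (257,228). The post top is at about (284,132), its right-hand face at about x=295. I'll cross-check these by projection.

```bash
cat >> h.py <<'E'
def W(u,v,z):
    from workcell import optics
    c=optics.calibration("wrist"); K,T=np.array(c["intrinsics"]),np.array(c["cam_to_world"])
    x,y=(u-K[0,2])/K[0,0],(v-K[1,2])/K[1,1]; t=np.hypot(x,y); s=np.sin(t)/t
    r=T[:3,:3]@np.array([x*s,-y*s,-np.cos(t)]); return T[:3,3]+r*(z-T[2,3])/r[2]
E
python3 - <<'E'
from h import *
from workcell import get_obs
print(get_obs()['ee_pos'],get_obs()['orientation'])
for n,u,v,z in [("padTL",234,178,46),("padTR",268,178,46),("padBR",268,215,43),("padBL",234,215,43),("postTR",295,107,95),("postBR",295,152,95),("fixTR",363,92,52),("fixBR",362,172,52),("stopTL",108,107,42),("stopBL",109,160,42)]: print(n,W(u,v,z).round(1))
E
```

```text
[429.02915185 207.2625387  100.48022779] [ 3.13295946e+00  2.23935652e-01 -2.64839886e-03]
padTL [447.8 230.1  46. ]
padTR [451.8 201.9  46. ]
padBR [418.7 196.7  43. ]
padBL [414.5 226.2  43. ]
postTR [510.4 194.8  95. ]
postBR [480.9 190.1  95. ]
fixTR [536.7 135.2  52. ]
fixBR [470.1 123.8  52. ]
stopTL [497.  352.5  42. ]
stopBL [448.8 347.4  42. ]
```

Both cameras agree to about 4 mm, giving a paddle centre of about (432,212). Descending now and watching the force.

```bash
python3 -m jog '{"delta_rot":[[0,0,0],[0,0,0],[0,0,0],[0,0,0],[0,0,0]],"translation":[[1,-3,10],[1,-3,25],[1,-3,40],[1,-3,48],[1,-3,48]],"hand":[-1,-1,-1,-1,-1]}'; python3 -m jog '{"delta_rot":[[0,0,0],[0,0,0],[0,0,0],[0,0,0],[0,0,0]],"translation":[[0,0,2],[0,0,4],[0,0,6],[0,0,8],[0,0,8]],"hand":[-1,-1,-1,-1,-1]}'
```

```text
t: 3.0
ee_pos: [430.1, 210.5, 52.5]
orientation: [-3.134, -0.223, -0.0]
ft_force: [0.1, 0.6, 0.3]
width: 0.6
t: 3.5
ee_pos: [429.8, 210.6, 44.3]
orientation: [3.134, 0.224, -0.0]
ft_force: [0.6, 0.4, 0.0]
width: 0.4
```

```bash
for i in 1; do python3 -m jog '{"delta_rot":[[0,0,0],[0,0,0],[0,0,0],[0,0,0],[0,0,0]],"translation":[[0,0,2],[0,0,4],[0,0,6],[0,0,7],[0,0,7]],"hand":[-1,-1,-1,-1,-1]}'; python3 -m jog '{"delta_rot":[[0,0,0],[0,0,0],[0,0,0],[0,0,0]],"translation":[[0,0,1],[0,0,2],[0,0,3],[0,0,3]],"hand":[-1,-1,-1,-1]}'; done
```

```text
t: 4.0
ee_pos: [429.8, 210.6, 37.3]
orientation: [3.133, 0.224, -0.001]
ft_force: [0.0, 0.4, -0.4]
width: 0.2
t: 4.4
ee_pos: [429.8, 210.6, 34.3]
orientation: [3.134, 0.224, -0.0]
ft_force: [-0.0, 0.8, 0.6]
width: 0.6
```

The tip is at z=34 and the force reading shows no contact. I'll look before going further.

```bash
python3 - <<'E'
from workcell import get_obs, optics
import cv2,numpy as np
a=optics.get_image("wrist");b=optics.get_image("side")
o=get_obs();print(o['ee_pos'],o['ft_force'],o['moment'])
A=cv2.resize(a[90:290,150:400,::-1],(500,400),interpolation=cv2.INTER_CUBIC)
B=cv2.resize(b[150:250,190:290,::-1],(400,400),interpolation=cv2.INTER_CUBIC)
cv2.imwrite("pics/ab.png",cv2.resize(np.hstack([A,B]),(800,356)))
E
```

```text
[429.89832824 210.57657734  34.42183156] [-1.09582227  0.04811992 -0.27166179] [-0.02864377 -0.0126835  -0.03241516]
```

View pics/ab.png

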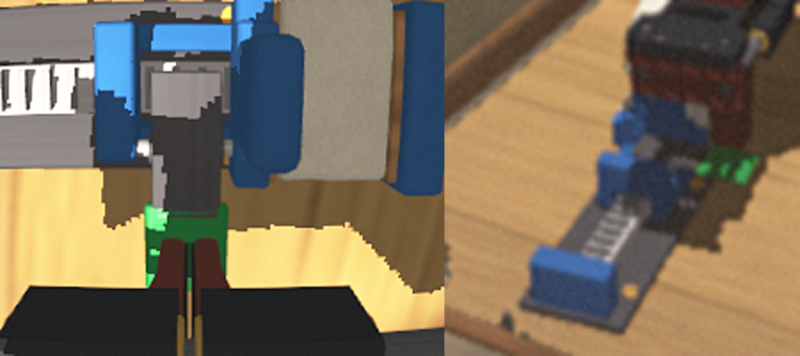

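The fingertip is on the paddle, and the rocker's rear end has tipped up. With no spring the force is small at rest. Continuing down in small steps until the stop shows in the force.

```bash
python3 -m jog '{"delta_rot":[[0,0,0],[0,0,0]],"translation":[[0,0,1],[0,0,2]],"hand":[-1,-1]}'; python3 -m jog '{"delta_rot":[[0,0,0],[0,0,0]],"translation":[[0,0,1],[0,0,2]],"hand":[-1,-1]}'
```

```text
t: 4.7
ee_pos: [430.0, 210.6, 32.4]
orientation: [-3.134, -0.224, -0.0]
ft_force: [1.0, -0.2, -0.8]
width: 0.4
t: 4.9
ee_pos: [429.9, 210.6, 30.4]
orientation: [-3.134, -0.224, 0.0]
ft_force: [-0.6, -0.1, 0.6]
width: 0.5
```

```bash
python3 - <<'E'
from workcell import get_obs, optics
import cv2,numpy as np
from h import *
a=optics.get_image("wrist")
c=optics.calibration("wrist"); K,T=np.array(c["intrinsics"]),np.array(c["cam_to_world"]); o=get_obs();print(o['ee_pos'],o['ft_force'],T[:3,3])
r=T[:3,:3].T@(o['ee_pos']-T[:3,3]); t=np.arctan2(np.hypot(r[0],r[1]),-r[2]); n=np.hypot(r[0],r[1]); print("tcp px",K[0,2]+K[0,0]*t*r[0]/n,K[1,2]-K[1,1]*t*r[1]/n)
cv2.imwrite("pics/w3.png",cv2.resize(a[150:270,190:330,::-1],None,fx=5,fy=5,interpolation=cv2.INTER_CUBIC))
E
```

```text
[429.81365634 210.54283583  30.23916598] [-0.32018121 -0.98506217 -0.16635552] [497.67598638 221.67786129 220.33090253]
tcp px 258.2654985891712 224.9027172786078
```

View pics/w3.png

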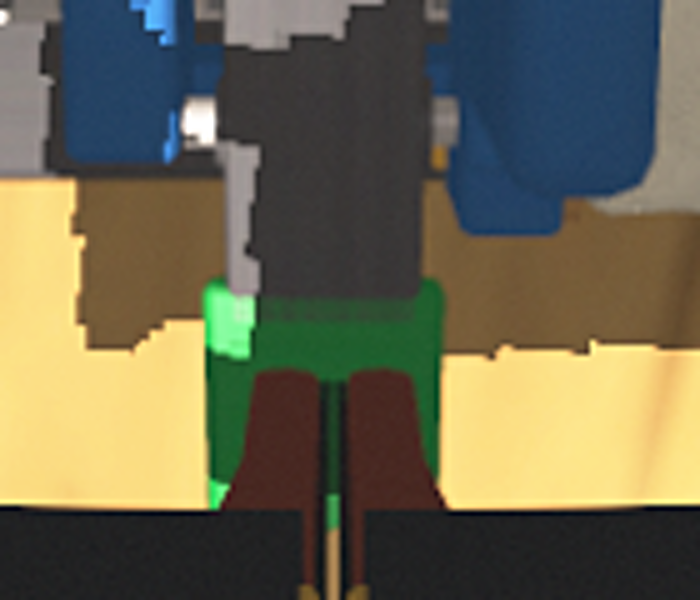

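```bash
python3 - <<'E'
from h import *
for z in (48,44,40,36,32,28,24): print(z,"inner",W(255,207.5,z)[:2].round(1),"outer",W(256.5,255,z)[:2].round(1), "w in",np.linalg.norm(W(231,208,z)-W(278.5,208,z)).round(1),"w out",np.linalg.norm(W(231.5,246,z)-W(278,246,z)).round(1))
E
```

```text
48 inner [446.9 215.1] outer [415.7 209.7] w in 28.8 w out 29.4
44 inner [445.8 215. ] outer [413.8 209.5] w in 29.5 w out 30.1
40 inner [444.6 214.8] outer [411.9 209.2] w in 30.1 w out 30.8
36 inner [443.4 214.7] outer [409.9 208.9] w in 30.8 w out 31.5
32 inner [442.2 214.5] outer [408.  208.6] w in 31.5 w out 32.2
28 inner [441.1 214.4] outer [406.1 208.4] w in 32.1 w out 32.8
24 inner [439.9 214.2] outer [404.2 208.1] w in 32.8 w out 33.5
```

Edge positions fit a lowered paddle, but the stop hasn't been felt yet. Continuing in 1–2 mm steps.

```bash
for i in 1; do python3 -m jog '{"delta_rot":[[0,0,0],[0,0,0]],"translation":[[0,0,1],[0,0,1.5]],"hand":[-1,-1]}'; python3 -m jog '{"delta_rot":[[0,0,0],[0,0,0]],"translation":[[0,0,1],[0,0,1.5]],"hand":[-1,-1]}';  done; python3 - <<'E'
from workcell import get_obs
o=get_obs();print(o['ft_force'],o['moment'],o['joint_torque'])
E
```

```text
t: 5.15
ee_pos: [429.9, 210.6, 28.9]
orientation: [3.134, 0.224, -0.0]
ft_force: [-0.1, 0.2, 0.5]
width: 0.0
t: 5.35
ee_pos: [429.9, 210.6, 27.4]
orientation: [3.134, 0.224, -0.0]
ft_force: [0.0, 0.2, 0.0]
width: 0.4
[0.04388187 0.15692343 0.02617558] [0.03846328 0.0222107  0.05376026] [ 2.84902198e-04 -4.61334121e+01 -1.47934636e+01 -3.58826874e-03
 -7.19808857e-02 -1.21016797e-05]
```

```bash
python3 - <<'E'
from workcell import get_obs, optics
import cv2,numpy as np
a=optics.get_image("wrist");b=optics.get_image("side");t=optics.get_image("top")
z=lambda i,y,x,h,w:cv2.resize(i[y:y+h,x:x+w,::-1],(400,300),interpolation=cv2.INTER_CUBIC)
b0=cv2.imread("pics/side0.png")[:,:,::-1]
cv2.imwrite("pics/m4.png",np.vstack([np.hstack([z(a,150,190,105,140),z(b,165,230,45,60)]),np.hstack([z(t,160,240,60,80),z(b0,165,230,45,60)])]))
E
```

```text
(no output)
```

View pics/m4.png

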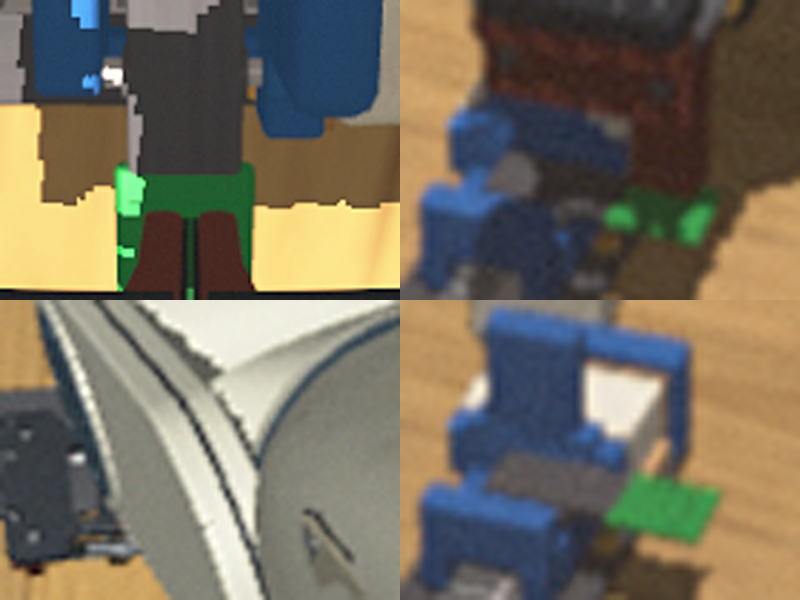

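The paddle has clearly tipped down under the finger (side view, upper right), but there is still no stop force. Keep going in 1 mm steps.

```bash
python3 -m jog '{"delta_rot":[[0,0,0],[0,0,0]],"translation":[[0,0,1],[0,0,1.5]],"hand":[-1,-1]}'; python3 -m jog '{"delta_rot":[[0,0,0],[0,0,0]],"translation":[[0,0,1],[0,0,1.5]],"hand":[-1,-1]}'; 
```

```text
t: 5.7
ee_pos: [429.9, 210.6, 25.9]
orientation: [-3.134, -0.224, 0.0]
ft_force: [0.5, -0.3, -0.2]
width: 0.6
t: 5.9
ee_pos: [429.9, 210.6, 24.4]
orientation: [3.134, 0.224, -0.0]
ft_force: [0.4, -0.5, 0.8]
width: 0.2
```

No stop felt at z=24. I'll lift back to the earlier viewing pose and compare the paddle with the first wrist view.

```bash
python3 -m jog '{"delta_rot":[[0,0,0],[0,0,0],[0,0,0],[0,0,0],[0,0,0]],"translation":[[0,0,-20],[0,0,-45],[-1,3,-72],[-1,3,-73],[-1,3,-73]],"hand":[-1,-1,-1,-1,-1]}'; python3 - <<'E'
from workcell import get_obs, optics
import cv2,numpy as np
a=optics.get_image("wrist");b=optics.get_image("side");print(get_obs()['ee_pos'])
z=lambda i,y,x,h,w:cv2.resize(i[y:y+h,x:x+w],(400,300),interpolation=cv2.INTER_CUBIC)
b0=cv2.imread("pics/side0.png");a0=cv2.imread("pics/w1.png");a=a[:,:,::-1];b=b[:,:,::-1];cv2.imwrite("pics/w5.png",a)
cv2.imwrite("pics/m5.png",np.vstack([np.hstack([z(a,140,190,105,140),z(b,165,230,45,60)]),np.hstack([z(a0,140,190,105,140),z(b0,165,230,45,60)])]))
E
```

```text
t: 6.4
ee_pos: [429.7, 207.6, 97.8]
orientation: [-3.133, -0.224, -0.002]
ft_force: [0.7, -0.9, -0.7]
width: 0.3
[428.71941871 207.2023968   96.59974707]
```

View pics/m5.png

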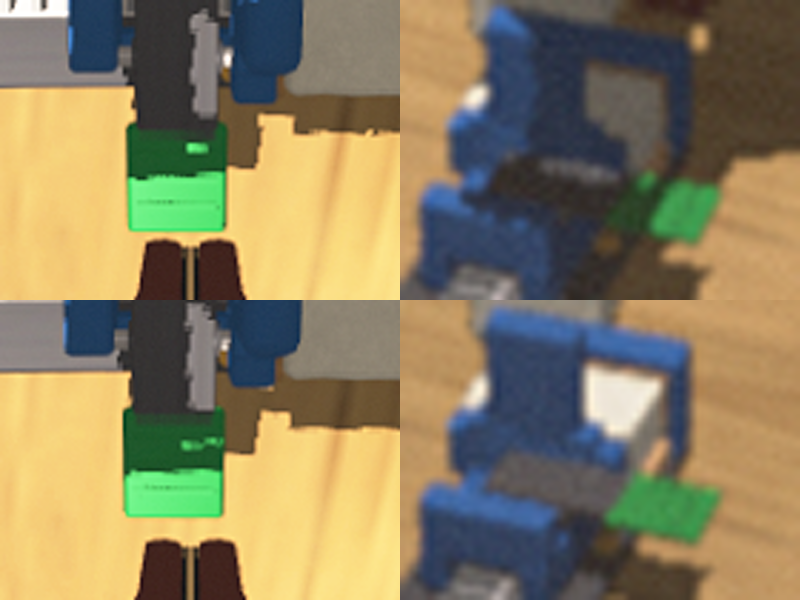

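Compared with the first views the paddle hasn't moved: both views show it where it was. I need to find the real height of tip and paddle by triangulating.

```bash
python3 - <<'E'
from h import *
from scipy.optimize import least_squares
def proj(p,n):
    d=np.load(n+".npz"); K,T=d["K"],d["T"]; r=T[:3,:3].T@(np.array(p)-T[:3,3]); return np.array([K[0,2]-K[0,0]*r[0]/r[2],K[1,2]+K[1,1]*r[1]/r[2]])
for n,t,s in [("paddle",(277.4,206.2),(230+265/6.667,165+210/6.667)),("paddleTL/outerleft",(272,213),(230+290/6.667,165+241/6.667)),("posttopTL?",(281,172),(None,None))]:
    if s[0] is None: continue
    r=least_squares(lambda p:np.r_[proj(p,"top")-t,proj(p,"side")-s],[430,210,40]); print(n,r.x.round(1),r.fun.round(1))
print("pad@46 in side",proj([431,210,46],"side")," tip30",proj([430,210.5,27.4],"side"), "tip46", proj([430,210.5,46],"side"))
c=lambda p:((p-[230,165])*6.667+[400,0]).round()
print(c(proj([430,210.5,27.4],"side")),c(proj([430,210.5,46],"side")))
E
```

```text
paddle [431.1 209.9  41.4] [ 0.1  0.4 -0.4 -0.1]
paddleTL/outerleft [413.8 222.9  42.4] [-0.  -0.1  0.1  0. ]
pad@46 in side [269.40125672 194.82488558]  tip30 [269.65945475 201.51649026] tip46 [269.68854123 195.0568651 ]
[664. 243.] [665. 200.]
```

In the side view the fingertip bottom sits at about (270.5,194) when TCP z reads 27. That projects to about z=46, so the real tip is roughly 20 mm higher than reported. It simply never reached the paddle. I'll go lower with force checks.

```bash
python3 -c "
from workcell import ctrl;print(ctrl.pinch_z)"; python3 -m jog '{"delta_rot":[[0,0,0],[0,0,0],[0,0,0],[0,0,0],[0,0,0]],"translation":[[1,-3,20],[1,-3,45],[1,-3,68],[1,-3,73],[1,-3,73]],"hand":[-1,-1,-1,-1,-1]}'; python3 -m jog '{"delta_rot":[[0,0,0],[0,0,0]],"translation":[[0,0,1],[0,0,1.5]],"hand":[-1,-1]}';python3 -m jog '{"delta_rot":[[0,0,0],[0,0,0]],"translation":[[0,0,1],[0,0,1.5]],"hand":[-1,-1]}';python3 -m jog '{"delta_rot":[[0,0,0],[0,0,0]],"translation":[[0,0,1],[0,0,1.5]],"hand":[-1,-1]}'
```

```text
-18.700000000000003
t: 7.0
ee_pos: [428.7, 210.1, 23.1]
orientation: [3.132, 0.224, -0.005]
ft_force: [0.2, -0.3, 0.4]
width: 0.2
t: 7.2
ee_pos: [430.5, 210.9, 23.7]
orientation: [-3.133, -0.224, -0.002]
ft_force: [-0.6, 1.3, 0.4]
width: 1.0
t: 7.4
ee_pos: [430.3, 210.8, 22.0]
orientation: [-3.133, -0.224, -0.002]
ft_force: [-0.7, -0.2, 0.8]
width: 0.6
t: 7.6
ee_pos: [430.0, 210.6, 20.1]
orientation: [-3.133, -0.224, -0.0]
ft_force: [0.6, -0.3, 0.0]
width: 0.2
```

```bash
python3 -m jog '{"delta_rot":[[0,0,0],[0,0,0]],"translation":[[0,0,1],[0,0,2]],"hand":[-1,-1]}';python3 -m jog '{"delta_rot":[[0,0,0],[0,0,0]],"translation":[[0,0,1],[0,0,2]],"hand":[-1,-1]}'; python3 - <<'E'
from workcell import get_obs, optics
import cv2,numpy as np
a=optics.get_image("wrist");b=optics.get_image("side");o=get_obs();print(o['ee_pos'],o['ft_force'],o['joint_torque'])
z=lambda i,y,x,h,w:cv2.resize(i[y:y+h,x:x+w,::-1],(400,300),interpolation=cv2.INTER_CUBIC)
cv2.imwrite("pics/m6.png",np.hstack([z(a,150,190,105,140),z(b,165,230,45,60)]))
E
```

```text
t: 7.8
ee_pos: [429.9, 210.6, 18.1]
orientation: [-3.134, -0.224, 0.0]
ft_force: [-2.1, 0.3, 3.7]
width: 0.4
t: 8.0
ee_pos: [429.8, 210.6, 15.9]
orientation: [3.134, 0.224, -0.0]
ft_force: [-1.1, 0.4, 3.6]
width: 0.5
[429.72842378 210.54859422  15.83281158] [-1.88042915  0.88678853  2.11312854] [-3.89269162e-01 -4.55343854e+01 -1.43784231e+01 -1.25700496e-01
 -4.82388921e-01  3.36299418e-03]
```

View pics/m6.png

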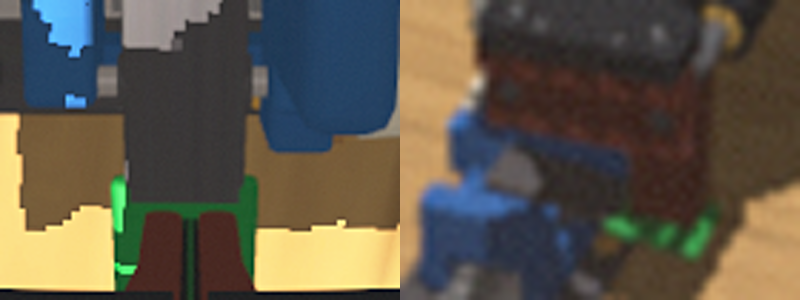

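Contact at reported z≈18, at 3.6 N, and the paddle is starting to tip. To keep the gripper body clear of the post, I'll shift 6 mm outward before pressing on.

```bash
python3 -m jog '{"delta_rot":[[0,0,0],[0,0,0],[0,0,0],[0,0,0]],"translation":[[0,0,-5],[-6,0,-4],[-6,0,0],[-6,0,2]],"hand":[-1,-1,-1,-1]}';python3 -m jog '{"delta_rot":[[0,0,0],[0,0,0]],"translation":[[0,0,1],[0,0,2]],"hand":[-1,-1]}';python3 -m jog '{"delta_rot":[[0,0,0],[0,0,0]],"translation":[[0,0,1],[0,0,2]],"hand":[-1,-1]}';python3 -m jog '{"delta_rot":[[0,0,0],[0,0,0]],"translation":[[0,0,1],[0,0,1]],"hand":[-1,-1]}'
```

```text
t: 8.5
ee_pos: [423.6, 209.6, 13.7]
orientation: [3.133, 0.224, -0.001]
ft_force: [-1.8, -0.4, 3.2]
width: 0.6
t: 8.7
ee_pos: [423.6, 209.6, 11.7]
orientation: [3.133, 0.224, -0.001]
ft_force: [-2.4, -0.9, 3.2]
width: 0.2
t: 8.9
ee_pos: [423.8, 209.7, 9.8]
orientation: [3.133, 0.224, -0.001]
ft_force: [-2.4, -0.4, 2.9]
width: 0.3
t: 9.1
ee_pos: [423.9, 209.7, 8.8]
orientation: [3.134, 0.224, -0.0]
ft_force: [-1.3, -0.8, 2.0]
width: 0.2
```

```bash
python3 -m jog '{"delta_rot":[[0,0,0],[0,0,0]],"translation":[[0,0,0.7],[0,0,1.2]],"hand":[-1,-1]}';python3 -m jog '{"delta_rot":[[0,0,0],[0,0,0]],"translation":[[0,0,0.7],[0,0,1.2]],"hand":[-1,-1]}'
```

```text
t: 9.3
ee_pos: [424.1, 209.8, 7.8]
orientation: [-3.134, -0.224, -0.0]
ft_force: [-1.1, 0.0, 2.9]
width: 0.5
t: 9.5
ee_pos: [424.2, 209.8, 7.0]
orientation: [-3.133, -0.224, -0.001]
ft_force: [-3.6, -1.8, 13.7]
width: -0.2
```

The force has jumped to 13.7 N, which should be the stop. One more small press to confirm it.

```bash
python3 -m jog '{"delta_rot":[[0,0,0],[0,0,0]],"translation":[[0,0,0.6],[0,0,0.8]],"hand":[-1,-1]}'; python3 -m jog '{"delta_rot":[[0,0,0],[0,0,0],[0,0,0],[0,0,0],[0,0,0]],"translation":[[0,0,-15],[0,0,-45],[0,0,-85],[0,0,-92],[0,0,-92]],"hand":[-1,-1,-1,-1,-1]}'; python3 - <<'E'
from workcell import get_obs, optics
import cv2,numpy as np
a=optics.get_image("wrist");b=optics.get_image("side");print(get_obs()['ee_pos'])
z=lambda i,y,x,h,w:cv2.resize(i[y:y+h,x:x+w],(400,300),interpolation=cv2.INTER_CUBIC)
a=a[:,:,::-1];b=b[:,:,::-1]
cv2.imwrite("pics/m7.png",np.hstack([z(a,60,170,165,220),z(b,165,230,45,60)]))
E
```

```text
t: 9.7
ee_pos: [424.3, 209.9, 6.7]
orientation: [-3.133, -0.224, -0.001]
ft_force: [-5.5, -2.5, 19.6]
width: 0.7
t: 10.2
ee_pos: [425.4, 210.4, 99.0]
orientation: [-3.132, -0.224, -0.006]
ft_force: [0.1, -0.0, -0.6]
width: 0.6
[423.64982067 209.56932106  97.04245098]
```

View pics/m7.png

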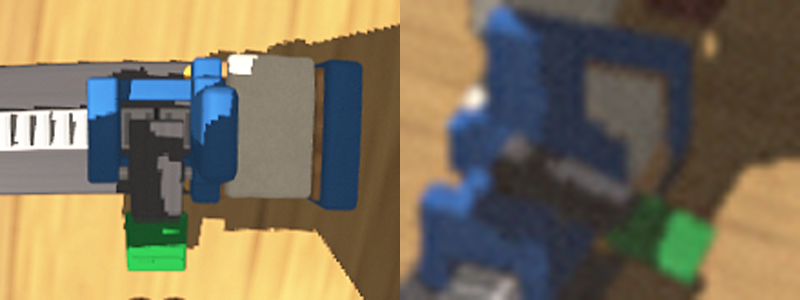

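The rocker is clearly tilted, with the paddle down at its stop. Next I go over the block, on the fixed-jaw side of the post, and down until the true tip is at about 68 mm.

```bash
python3 -m jog '{"delta_rot":[[0,0,0],[0,0,0],[0,0,0],[0,0,0],[0,0,0]],"translation":[[22,18,0],[44,36,0],[66,54,0],[66,54,0],[66,54,25]],"hand":[-1,-1,-1,-1,-1]}'; python3 -m jog '{"delta_rot":[[0,0,0],[0,0,0],[0,0,0]],"translation":[[0,0,20],[0,0,32],[0,0,32]],"hand":[-1,-1,-1]}'; python3 - <<'E'
from workcell import get_obs, optics
import cv2,numpy as np
a=optics.get_image("wrist");b=optics.get_image("side");print(get_obs()['ee_pos'])
z=lambda i,y,x,h,w:cv2.resize(i[y:y+h,x:x+w],(400,300),interpolation=cv2.INTER_CUBIC)
a=a[:,:,::-1];b=b[:,:,::-1]
cv2.imwrite("pics/m8.png",np.hstack([z(a,90,150,165,220),z(b,150,220,60,80)]))
E
```

```text
t: 10.8
ee_pos: [498.5, 165.8, 73.0]
orientation: [-3.133, -0.222, -0.004]
ft_force: [0.2, 0.7, -0.1]
width: 0.7
t: 11.1
ee_pos: [494.6, 165.3, 38.4]
orientation: [3.132, 0.225, -0.008]
ft_force: [0.2, 0.4, 0.2]
width: 0.7
[496.48253303 165.84746346  40.43297043]
```

View pics/m8.png

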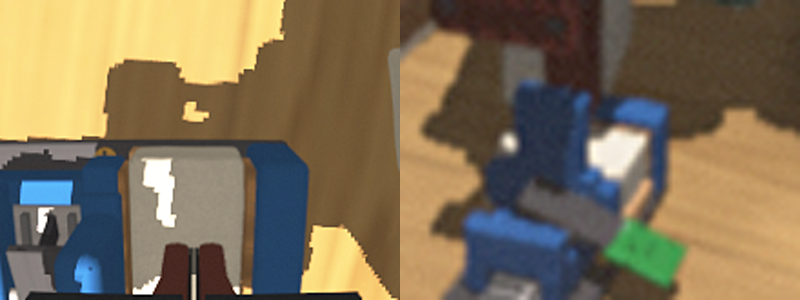

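The finger stands over the block, clear of it, right behind the post. Pushing along the bar.

```bash
python3 -m jog '{"delta_rot":[[0,0,0],[0,0,0],[0,0,0],[0,0,0],[0,0,0]],"translation":[[0,-4,0],[0,-8,0],[0,-12,0],[0,-16,0],[0,-20,0]],"hand":[-1,-1,-1,-1,-1]}';python3 -m jog '{"delta_rot":[[0,0,0],[0,0,0],[0,0,0],[0,0,0],[0,0,0]],"translation":[[0,-5,0],[0,-10,0],[0,-15,0],[0,-20,0],[0,-25,0]],"hand":[-1,-1,-1,-1,-1]}'
```

```text
t: 11.7
ee_pos: [494.5, 185.7, 41.2]
orientation: [3.133, 0.225, 0.001]
ft_force: [0.7, -3.9, 3.8]
width: 0.4
t: 12.2
ee_pos: [490.8, 210.7, 40.8]
orientation: [-3.133, -0.224, -0.001]
ft_force: [1.4, -4.2, 3.1]
width: 0.4
```

```bash
python3 -m jog '{"delta_rot":[[0,0,0],[0,0,0],[0,0,0],[0,0,0],[0,0,0]],"translation":[[0,-6,0],[0,-12,0],[0,-18,0],[0,-24,0],[0,-30,0]],"hand":[-1,-1,-1,-1,-1]}';python3 -m jog '{"delta_rot":[[0,0,0],[0,0,0],[0,0,0],[0,0,0],[0,0,0]],"translation":[[0,-2,0],[0,-4,0],[0,-6,0],[0,-8,0],[0,-10,0]],"hand":[-1,-1,-1,-1,-1]}'
```

```text
t: 12.7
ee_pos: [486.4, 240.5, 40.8]
orientation: [-3.134, -0.224, -0.0]
ft_force: [2.7, -2.5, 3.1]
width: 0.7
t: 13.2
ee_pos: [484.8, 249.8, 40.7]
orientation: [3.134, 0.224, -0.0]
ft_force: [2.2, -2.3, 1.4]
width: 0.7
```

```bash
python3 -m jog '{"delta_rot":[[0,0,0],[0,0,0],[0,0,0]],"translation":[[0,-2,0],[0,-4,0],[0,-5,0]],"hand":[-1,-1,-1]}';python3 -m jog '{"delta_rot":[[0,0,0],[0,0,0]],"translation":[[0,-1,0],[0,-2,0]],"hand":[-1,-1]}';python3 -m jog '{"delta_rot":[[0,0,0],[0,0,0]],"translation":[[0,-1,0],[0,-2,0]],"hand":[-1,-1]}'
```

```text
t: 13.5
ee_pos: [484.1, 254.9, 40.7]
orientation: [3.134, 0.224, -0.0]
ft_force: [2.9, -2.9, 1.4]
width: 0.4
t: 13.7
ee_pos: [483.8, 256.8, 40.7]
orientation: [3.134, 0.224, -0.0]
ft_force: [2.7, -2.1, -0.1]
width: 0.7
t: 13.9
ee_pos: [483.6, 258.7, 40.7]
orientation: [3.134, 0.224, -0.0]
ft_force: [2.2, -3.1, 0.7]
width: 0.5
```

```bash
python3 -m jog '{"delta_rot":[[0,0,0],[0,0,0]],"translation":[[0,-1,0],[0,-2,0]],"hand":[-1,-1]}';python3 -m jog '{"delta_rot":[[0,0,0],[0,0,0]],"translation":[[0,-1,0],[0,-1.5,0]],"hand":[-1,-1]}'
```

```text
t: 14.1
ee_pos: [483.5, 259.1, 40.7]
orientation: [3.131, 0.226, -0.001]
ft_force: [7.4, -16.7, 3.7]
width: 0.1
t: 14.3
ee_pos: [483.4, 259.0, 40.7]
orientation: [3.129, 0.226, -0.001]
ft_force: [8.9, -24.1, 4.4]
width: 0.0
```

End stop reached: 24 N with no further motion, at the predicted place. Backing off, lifting clear and checking.

```bash
python3 -m jog '{"delta_rot":[[0,0,0],[0,0,0],[0,0,0],[0,0,0],[0,0,0]],"translation":[[0,8,0],[0,16,0],[0,18,-35],[0,18,-80],[0,18,-110]],"hand":[-1,-1,-1,-1,-1]}';python3 -m jog '{"delta_rot":[[0,0,0],[0,0,0],[0,0,0],[0,0,0],[0,0,0]],"translation":[[-5,45,-10],[-5,90,-10],[-5,135,-10],[-5,180,-10],[-5,225,-10]],"hand":[-1,-1,-1,-1,-1]}';python3 -m jog '{"delta_rot":[[0,0,0],[0,0,0],[0,0,0],[0,0,0],[0,0,0]],"translation":[[0,40,0],[0,80,0],[0,120,0],[0,120,0],[0,120,0]],"hand":[-1,-1,-1,-1,-1]}'; python3 - <<'E'
from workcell import get_obs, optics
import cv2,numpy as np
t=optics.get_image("top")[:,:,::-1];b=optics.get_image("side")[:,:,::-1];print(get_obs()['ee_pos'])
z=lambda i,y,x,h,w:cv2.resize(i[y:y+h,x:x+w],(400,300),interpolation=cv2.INTER_CUBIC)
t0=cv2.imread("pics/top0.png");b0=cv2.imread("pics/side0.png")
cv2.imwrite("pics/m9.png",np.vstack([np.hstack([z(t,120,120,180,240),z(b,140,140,135,180)]),np.hstack([z(t,155,215,90,120),z(b,155,200,75,100)])]))
E
```

```text
t: 14.8
ee_pos: [485.7, 244.7, 152.9]
orientation: [-3.133, -0.224, -0.001]
ft_force: [-0.6, 0.3, 0.1]
width: 0.8
t: 15.3
ee_pos: [512.2, 19.7, 160.8]
orientation: [-3.133, -0.225, 0.001]
ft_force: [0.5, 0.4, -0.1]
width: 0.5
t: 15.8
ee_pos: [529.3, -98.0, 160.4]
orientation: [-3.133, -0.221, 0.001]
ft_force: [-0.2, 0.2, 0.4]
width: 0.7
[529.21573687 -96.77256945 160.46400066]
```

View pics/m9.png

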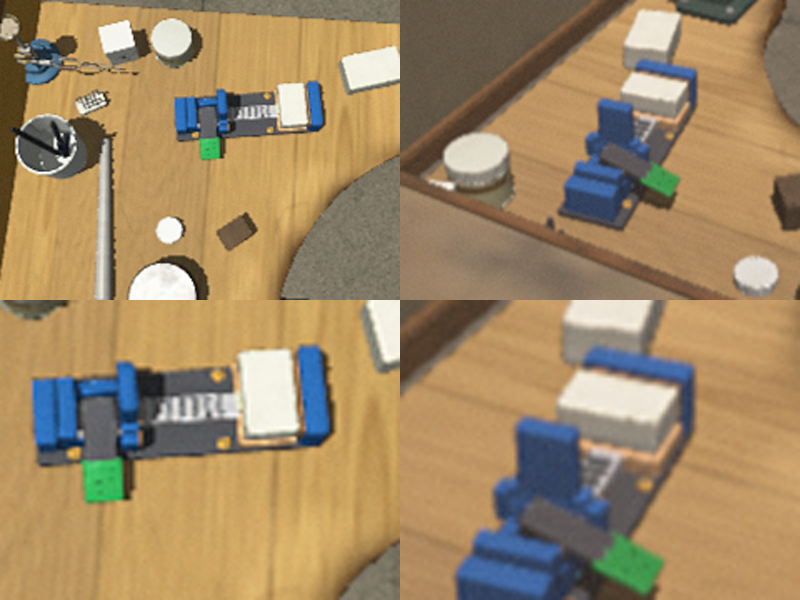

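The sliding jaw is flush against the end stop, at (65,400) in the lower-left panel. The paddle is down, the white block lies in place at (268,390), and the other items are where they were. The robot is clear of everything, so I'm handing in.

```bash
python3 -c "
from workcell import ctrl;print(ctrl.close_job())"
```

```text
the job is handed in; nothing more can be done
None
```

The clamp is open and the job is handed in: I pressed the green paddle down to its stop, then pushed the blue jaw by its post up to the end stop. I handed in at about 16 s of the 38 s allowed.

- **Paddle:** it moved at about 3 N, then the force rose to 14–20 N at the stop. The pictures afterwards show it tilted down.
- **Jaw:** it slid at about 3–4 N. At the predicted place it stopped moving and the force rose to 24 N. The last pictures show it flush against the end stop.
- **White block and bench:** in the last pictures the smaller white block still lies on the clamp's bed by the fixed jaw. The other items look undisturbed, judged by eye only, and the robot was touching nothing.
- **Disagreement:** the closed fingertips sat about 25 mm higher than the reported TCP height. My first press therefore stopped above the paddle and touched nothing. I found this by comparing camera views, then pressed lower until I felt contact.

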